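# Pack two paint bottles into the drawn-out tray and slide it home

## Task

Take the two flip-cap paint bottles out of the sloping rack and stand them upright in the two empty front cells of the divided tray, one to a cell, setting each down rather than letting it drop. Then slide the loaded tray into its bay until it is fully home against the back, with its jars still standing in their cells. Leave the nozzle glue bottle in the rack, and do not shift the tin or the brush pot.

Things in the scene. Friction and masses are not known exactly. Their poses are not given: they have to be found in the camera images.
- bottle_1: loose flip-cap paint bottle, white, black cap, about 0.13 kg, 135 mm tall: body 46 mm diameter to 88 mm, shoulder to 98 mm, then a plain round cap 28 mm diameter, 37 mm long, good to grip. Origin: centre of its foot; z along the bottle to the cap. Starts in one of the rack's pockets, leaning 35 degrees (roll 0, pitch -0.611), cap towards the rack's front (-x of the rack)
- bottle_2: second paint bottle, exactly like bottle_1, in another pocket (which of the three varies); either bottle may go in either front cell
- glue: glue bottle: same body, but a pointed black nozzle instead of the cap (150 mm tall); in the remaining pocket, and stays there. Origin and axes as bottle_1
- rack: fixed plywood rack, 232 mm wide, three open pockets side by side at 70 mm pitch (y = -70, 0, 70 mm), leaning 35 degrees towards its front (-x, facing the robot). Origin: on the table below the middle pocket's floor centre. End boards reach 86 mm, dividers 112 mm above the table
- pocket (a point): centre of the middle pocket's floor, 36 mm above the table; bottle feet rest level with it. Pockets are 52 x 53 mm inside; dividers and lower wall are 72 mm long along the bottle, the upper wall 50 mm, so paint bottles stick out 63 mm. They come out freely along their own axis
- tray: loose grey plastic tray, 132 x 132 mm, 55 mm high, about 0.3 kg empty, 2 x 2 cells; walls, dividers and floor 4 mm thick, cells 60 mm square inside, all walls to the full height. Stands on the table, its rear end 32 to 52 mm inside the bay, a jar in each rear cell. Origin: centre of its underside; x points into the bay
- tray_front (a point): centre of the tray's flat front wall (outer face), 29 mm above the table: the place to push. The loaded tray weighs about 0.8 kg and takes about 5 to 12 N to slide
- cell_fl (a point): centre of the floor of the tray's front left cell (empty at the start), 4 mm above the table; 34 mm behind the front wall's outer face
- cell_fr (a point): centre of the floor of the tray's front right cell (empty at the start), 64 mm from the left one
- cell_bl (a point): centre of the floor of the rear left cell, where jar_l stands
- cell_br (a point): centre of the floor of the rear right cell, where jar_r stands
- jar_l: loose squat screw-lid jar, 52 mm diameter, 80 mm high, 0.1 kg, upright in the tray's rear left cell; it rides with the tray. Origin: centre of its foot
- jar_r: the same kind of jar in the rear right cell
- unit: fixed white bench unit, two bays side by side under one 12 mm top (upper face 177 mm above the table, reaching to the front edge). The tray's bay is the left one seen from the robot; the other holds a full tray already. Origin: on the table, middle of the tray's bay at its open front; x points into the bay, the way the tray slides
- bay_back (a point): foot of the bay's back panel, on the table, mid-width. The bay is 140 mm wide, 132 mm deep, 165 mm high inside, no floor: the tray slides on the table. Home, the tray touches the back and its front wall is flush with the bay's front edges. An upright gripper would hit the top at the end of the push: lean the hand back towards the robot
- tin: bystander: low metal tin, 75 mm diameter, 45 mm high, on the table. Origin: centre of its underside
- brush_pot: bystander: white pot 76 mm diameter, 95 mm high, with brushes standing up to about 190 mm. Origin: centre of its underside
Not all that is in view belongs to the job. Leave any green or yellow look-alike of the bottle_1 alone.

How it is judged:
On the way, in this order (a step that is already met when the one before it is completed fails the run):
1. both paint bottles stand upright in the two front cells, one in each (((distance between bottle_1 and cell_fl below 0.014 m and angle between each of bottle_1, bottle_2's own z axis and vertical below 0.1 rad and distance between bottle_2 and cell_fr below 0.014 m) or (distance between bottle_1 and cell_fr below 0.014 m and angle between each of bottle_1, bottle_2's own z axis and vertical below 0.1 rad and distance between bottle_2 and cell_fl below 0.014 m))), for 0.2 s.
2. the loaded tray is fully home in its bay (x of tray_front in the frame of unit above -0.005 m and z of tray_front in the frame of unit below 0.034 m), for 0.2 s.
At the end, for the whole second after the job is handed in: One paint bottle in each front cell and one jar in each rear cell, feet within 14 mm of the cell centre, lean under 0.1 rad; tray flat, front within 5 mm of flush with the bay; bottles and tray at rest; glue moved under 25 mm, tin and brush pot under 30 mm (all of step 2 and ((distance between bottle_1 and cell_fl below 0.014 m and angle between each of bottle_1, bottle_2's own z axis and vertical below 0.1 rad and distance between bottle_2 and cell_fr below 0.014 m) or (distance between bottle_1 and cell_fr below 0.014 m and angle between each of bottle_1, bottle_2's own z axis and vertical below 0.1 rad and distance between bottle_2 and cell_fl below 0.014 m)) and distance between jar_l and cell_bl below 0.014 m and angle between each of jar_l, jar_r's own z axis and vertical below 0.1 rad and distance between jar_r and cell_br below 0.014 m and linear speed of each of bottle_1, bottle_2, tray below 0.02 m/s and distance of glue from where it was at the start of the episode below 0.025 m and distance of each of tin, brush_pot from where it was at the start of the episode below 0.03 m); the robot touches nothing.
It fails at once if paint bottle 1 is let fall (moving faster than 0.4 m/s while neither the fingers hold it nor the tray carries it along) (contact force between bottle_1 and the fingers below 0.1 N and linear speed of bottle_1 above 0.4 m/s and linear speed of tray below 0.2 m/s).
It fails at once if paint bottle 2 is let fall (moving faster than 0.4 m/s while neither the fingers hold it nor the tray carries it along) (contact force between bottle_2 and the fingers below 0.1 N and linear speed of bottle_2 above 0.4 m/s and linear speed of tray below 0.2 m/s).
It fails at once if the glue bottle is moved more than 25 mm (distance of glue from where it was at the start of the episode above 0.025 m).
It fails at once if the tin or the brush pot is shifted more than 30 mm (distance of any of tin, brush_pot from where it was at the start of the episode above 0.03 m).
It also fails if it takes over 70 s, if anything falls off the work surface, if the arm or the gripper's body presses on something with over 40 N, if the wrist force passes 120 N, or if a joint passes its speed limit or range.

## Robot

A 6-joint arm with a two-finger parallel gripper is mounted at the origin on the work surface. World frame = base frame: x ahead of the robot, y to its left, z up, the work surface at z = 0. Lengths are in m, angles in rad, forces in N, time in s.
With the tool pointing down it reaches from about 0.25 to 0.775 m from the base axis. Payload 4 kg.
Tool frame: the origin (TCP) lies midway between the tips of the shut fingers; the grasp point (between the pads) lies 19 mm behind it (robot.grasp_offset is the distance from the TCP to the grasp point, in m); z points along the fingers, y is the direction in which the jaws open and shut (so a half turn about z gives the same grasp; the last joint's range is limited). The gripper opens to 94 mm and grips with 3 to 60 N. Pads are 16 mm wide; open, the fingers measure 119 mm over their backs; the gripper's body (75 mm by 177 mm) begins 78 mm behind the grasp point.
Start: joints at [-1.359, 0.087, 1.371, -0, 1.684, -0.103], TCP at [0.17, -0.523, 0.206] pointing down, gripper open.
Joint ranges: [-3.1, 3.1], [-0.76, 2.03], [0.27, 2.55], [-1.08, 4.22], [0.17, 2.65], [-2.57, 2.57]. Speed limits (rad/s): [2.79, 2.79, 3.14, 3.14, 3.14, 3.14].

## Interface

Orientations are given as [roll, pitch, yaw] about the fixed x, y, z axes, in that order (R = Rz(yaw) Ry(pitch) Rx(roll)).
In Python, from bench import status, viewer, order, robot gives the robot as it stands. The module is installed in compiled form; this text tells all that it offers.
- The arm moves only by the tool move_arm, never from a script. Its argument "targets" is a list of rows, each a list of 3 entries, a list of its own where there are three numbers: the shift along the tool's x, y, z in mm, then the turn, a rotation vector about the tool's x, y, z in degrees, then the opening, from -1 (shut) to 1 (fully open). A call has 1 to 20 rows; each row is the pose to reach, as a shift and turn from the pose commanded when the call began, along the tool's axes at that moment; what a row does not reach only later rows make up. A row lasts 1/8 s, in which the tool goes at most 62.5 mm and 10.7 degrees, less where a joint would pass 70% of its speed; a pose out of reach is approached as far as the arm can. A call with a gripper value outside its range is refused whole. The fingers move at their own pace and stop on an object; the grip force is fixed at half the most. Time passes only in rows, so rows that repeat a pose let the fingers close. It gives the time, the measured TCP pose, the force and the opening at its end, in the units of the state.
- status.get_obs(): the state, without advancing time (a new reading comes with each control period).
- viewer.snapshot(name): name is "scene" or "top"; returns the picture (384x512x3 uint8, red, green, blue); there is no depth.
- viewer.camera_model(name): a dict with "K" (3x3 intrinsics, pixels), "D" ([k1, k2, p1, p2, k3] as OpenCV has them; the pictures are not rectified), "xyz" and "attitude" of the camera in the world. Camera axes: x right, y up, looking along -z (the intrinsics and any distortion apply to the point x, -y, -z); pixel columns grow to the right and rows downward; lengths in m; the calibration is good to about 2 mm. A picture is of the moment at which its call begins. camera_model takes no time and is no camera call.
- order.close_job(): hands the job in, once; it reports no verdict.
The state is a dict: "time": time; "joint_positions": joint angles; "qvel": joint speeds; "joint_torque": joint torques, N m; "tool_pos": TCP position; "ee_rot": TCP orientation; "wrist_force": force on the tool from outside, world axes, zero at the start; "wrist_torque": the same for the moment, N m; "width": finger opening in m.
Only numpy, scipy, OpenCV 4.12 (cv2) and the standard library are available. Lean on these libraries where they do the work, as an engineer would, in place of code of your own. Each camera call takes 0.05 s, during which the arm holds its last target. There are 200 camera calls.

## Working session

There is one attempt and no reset: what is moved stays moved. The work goes in short steps, Python scripts to look and compute and a tool call to move; the robot and the scene stay as the last step left them, time stands still between calls to the robot, and variables do not carry over. Pictures are saved under pics/ and viewed, about 8 in all and at most 12, crops included, and the job is handed in when it is done.

Besides the shell and the picture viewer there is one more tool, called by a JSON object that holds its "method" and its "body". move_arm: Moves the arm, as the interface text tells. Its arguments: {"type":"object","properties":{"targets":{"type":"array"}},"required":["targets"]}

```bash
mkdir -p pics; python3 - <<'E'
from bench import status, viewer
import cv2
for n in("scene","top"):
    im=viewer.snapshot(n); cv2.imwrite(f"pics/{n}0.png",cv2.resize(im[:,:,::-1],(800,600),interpolation=cv2.INTER_CUBIC))
    cv2.imwrite(f"pics/{n}_raw.png",im[:,:,::-1])
    m=viewer.camera_model(n); print(n,{k:(v.tolist() if hasattr(v,'tolist') else v) for k,v in m.items()})
print(status.get_obs())
E
```

```text
scene {'K': [[475.86297138120915, 0.0, 263.10496891380325], [0.0, 475.86297138120915, 188.99188275452306], [0.0, 0.0, 1.0]], 'D': [-0.06565392566911192, 0.0, 0.0, 0.0, 0.0], 'xyz': [0.30376837761916425, 0.6270469033940426, 1.1992694053238935], 'attitude': [0.5345697264015989, -0.0059593501834831475, -2.8020319899962045]}
top {'K': [[386.3032811867477, 0.0, 252.3612249828376], [0.0, 386.3032811867477, 194.21397659745833], [0.0, 0.0, 1.0]], 'D': [-0.07245361194661895, 0.0, 0.0, 0.0, 0.0], 'xyz': [0.3417882518856115, 0.006960869832948535, 1.072139725339321], 'attitude': [0.19089690167755835, -0.005854574226727749, -1.5687138112703118]}
{'time': 0.1, 'joint_positions': array([-1.35911143e+00,  8.79088834e-02,  1.37207386e+00, -3.56686309e-05,
        1.68360280e+00, -1.03094140e-01]), 'qvel': array([-0.00125675, -0.0006148 , -0.00250747, -0.00080611,  0.00035698,
       -0.00030085]), 'joint_torque': array([ 2.56564250e-03, -3.41253519e+01, -3.03300798e+01,  7.20746513e-02,
        3.04791739e-02, -1.02039057e-04]), 'tool_pos': array([ 0.17016752, -0.52250171,  0.20442088]), 'ee_rot': array([-3.13960670e+00, -1.69829224e-04,  3.14774890e-01]), 'wrist_force': array([-0.41545425, -0.50111642, -0.19797679]), 'wrist_torque': array([ 0.00840461, -0.02991671, -0.02475195]), 'width': 0.09367229192935765}
```

View pics/scene0.png

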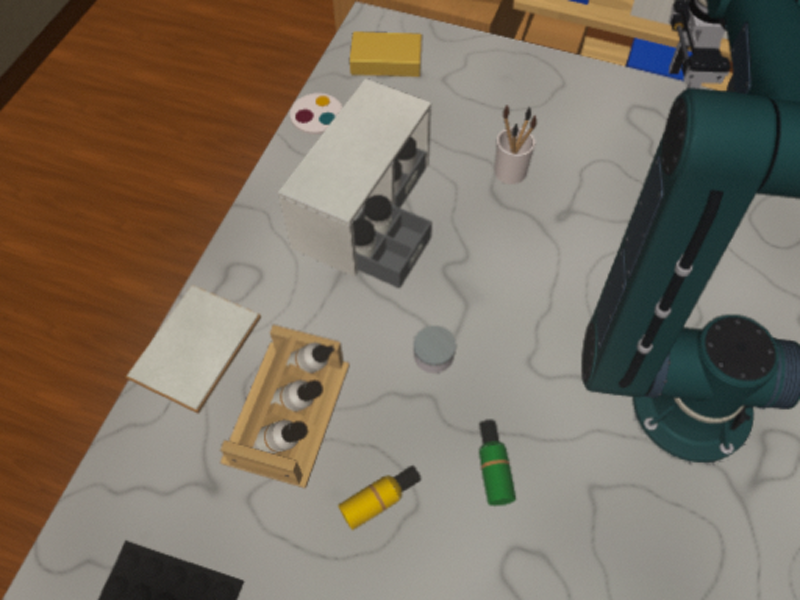

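View pics/top0.png

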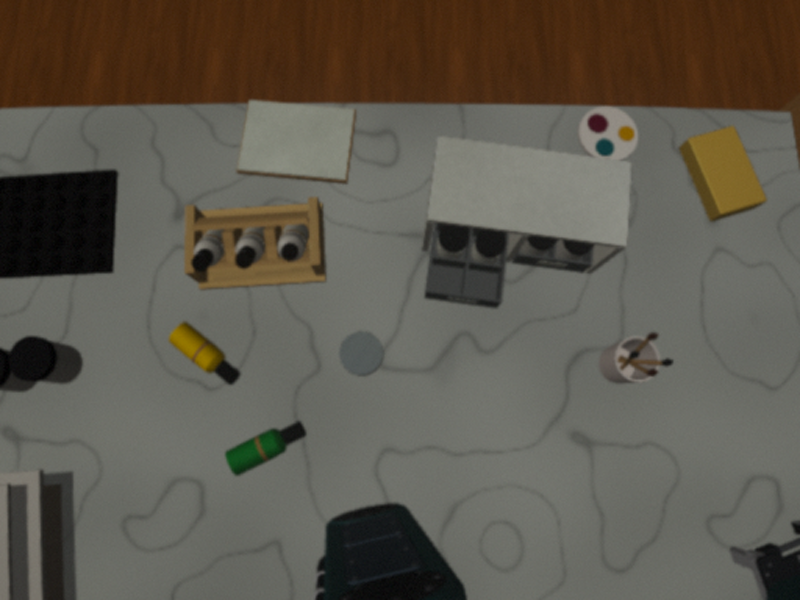

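The rack holds three candidates: scene pixels (800x600) (285,437), (300,393) and (315,357). The yellow bottle at (380,500) and green at (495,462) are decoys. The tray is at (395,245) and the tin at (435,348). Next is a close crop to tell the glue from the paint bottles and read the corners.

```bash
cat > h.py <<'E'
import numpy as np, cv2
from scipy.spatial.transform import Rotation as R
from bench import viewer
def cam(n):
    m=viewer.camera_model(n); Rw=R.from_euler('xyz',m['attitude']).as_matrix()@np.diag([1,-1,-1])
    return np.array(m['K']),np.array(m['D']),np.array(m['xyz']),Rw
def proj(n,P):
    K,D,t,Rw=cam(n); rv,_=cv2.Rodrigues(Rw.T)
    return cv2.projectPoints(np.atleast_2d(P).astype(float),rv,-Rw.T@t,K,D)[0][:,0]
def back(n,uv,z):
    K,D,t,Rw=cam(n); q=cv2.undistortPoints(np.array(uv,float).reshape(-1,1,2),K,D)[:,0]
    d=np.c_[q,np.ones(len(q))]@Rw.T; return t+d*((z-t[2])/d[:,2])[:,None]
def crop(im,x,y,w,h,s): return cv2.resize(im[y:y+h,x:x+w],None,fx=s,fy=s,interpolation=cv2.INTER_CUBIC)
E
python3 - <<'E'
import cv2,numpy as np
from h import crop
s=cv2.imread('pics/scene_raw.png');t=cv2.imread('pics/top_raw.png')
a=np.hstack([crop(s,135,205,100,75,4),crop(s,215,110,100,75,4)])
b=np.hstack([crop(t,112,120,100,75,4),crop(t,262,130,100,75,4)])
cv2.imwrite('pics/c1.png',np.vstack([a,b]))
E
```

```text
(no output)
```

View pics/c1.png

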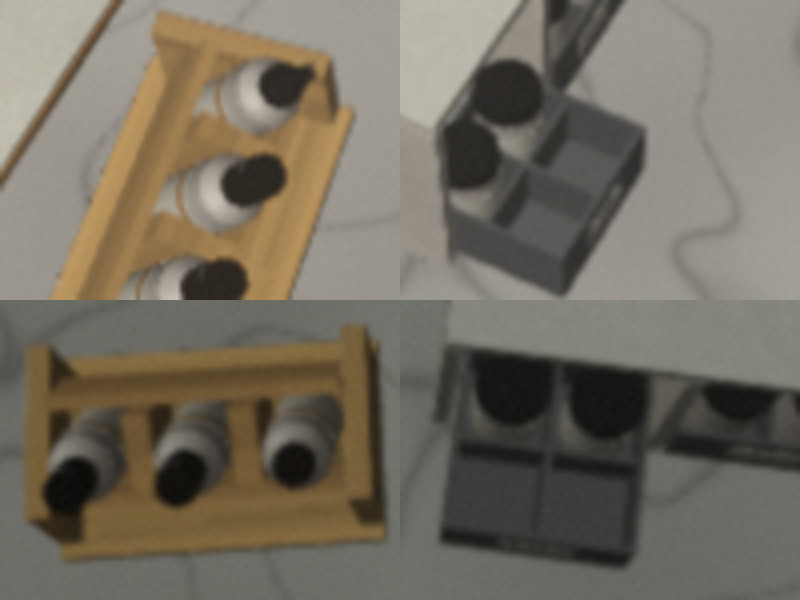

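Glue is the right-hand pocket (pointed nozzle, crop (300,80)), so the paint bottles are in the middle and left pockets. I'll fit the poses now and check them with an overlay.

```bash
cat > fit.py <<'E'
import cv2,numpy as np
from h import *
from scipy.optimize import least_squares
s=cv2.imread('pics/scene_raw.png');t=cv2.imread('pics/top_raw.png')
def blobs(im,x0,y0,x1,y1,th):
    g=im[y0:y1,x0:x1].max(2); n,l,st,c=cv2.connectedComponentsWithStats((g<th).astype(np.uint8))
    return [(c[i]+[x0,y0],int(st[i,4])) for i in range(1,n) if st[i,4]>25]
for nm,im,bx in(('scene',s,(160,215,225,290)),('top',t,(115,130,215,180))):
    for th in (55,70): print(nm,th,[(b.round(2).tolist(),a) for b,a in blobs(im,*bx,th)])
def pts(loc,p):
    c,sn=np.cos(p[2]),np.sin(p[2]); L=np.array(loc,float)
    return np.c_[p[0]+c*L[:,0]-sn*L[:,1],p[1]+sn*L[:,0]+c*L[:,1],L[:,2]]
q=lambda X,Y:(262+(X-400)/4-.375,130+(Y-300)/4-.375)
u=lambda X,Y:(X*.64-.18,Y*.64-.18)
print('unit top corners',back('top',[u(437,138),u(630,163),u(628,245),u(428,220)],.177).round(4))
print('tray rim top: FL FR',back('top',[q(443,530),q(632,555)],.055).round(4))
qs=lambda X,Y:(215+(X-400)/4-.375,110+Y/4-.375)
print('tray rim scene: FR, FL',back('scene',[qs(645,128),qs(562,258)],.055).round(4))
print('tin',back('top',[u(361,353)],.045).round(3),'pot',back('top',[u(637,360)],.095).round(3))
E
python3 fit.py
```

```text
scene 55 [([205.58, 225.72], 78), ([197.94, 249.76], 123), ([188.14, 276.04], 131)]
scene 70 [([205.59, 225.62], 99), ([197.98, 249.64], 140), ([187.94, 275.89], 151)]
top 55 [([205.09, 157.67], 69), ([185.3, 160.97], 99), ([129.23, 168.45], 195), ([157.15, 164.07], 134)]
top 70 [([126.37, 137.11], 27), ([204.93, 156.59], 138), ([177.42, 148.74], 31), ([189.0, 156.75], 210), ([151.44, 149.67], 39), ([160.37, 160.75], 242), ([126.31, 150.85], 26), ([132.03, 165.35], 314)]
unit top corners [[ 0.7861 -0.0654  0.177 ]
 [ 0.747  -0.3768  0.177 ]
 [ 0.6094 -0.3623  0.177 ]
 [ 0.6476 -0.0496  0.177 ]]
tray rim top: FL FR [[ 0.558  -0.0524  0.055 ]
 [ 0.5412 -0.1796  0.055 ]]
tray rim scene: FR, FL [[ 0.5417 -0.1811  0.055 ]
 [ 0.5608 -0.0528  0.055 ]]
tin [[0.454 0.059 0.045]] pot [[ 0.438 -0.397  0.095]]
```

```bash
cat > fit2.py <<'E'
from fit import *
print('---')
# rack: caps mid (y=0), left (y=.07); local cap centre
C=lambda y:[-.1165*np.sin(.611),y,.036+.1165*np.cos(.611)]
S=np.array([[197.96,249.7],[188.04,275.96]]); T=np.array([[157.1,164.0],[129.1,165.9]])
f=lambda p:np.r_[(proj('scene',pts([C(0),C(.07)],p))-S).ravel(),(proj('top',pts([C(0),C(.07)],p))-T).ravel()]
r=least_squares(f,[.6,.2,0]); print('rack',r.x.round(4),r.fun.round(2)); rk=r.x
print('free z tri check: scene', back('scene',S,.1314).round(4),'top',back('top',T,.1314).round(4))
tr=[.5503+.066*.9926,-.1165-.066*.1213,-.1216]; un=[.6377,-.131,-.1216]
def line(im,n,P,col): cv2.polylines(im,[np.round(proj(n,P)*8*16+56).astype(int).reshape(-1,1,2)],True,col,1,cv2.LINE_AA,4)
out=[]
for n,im in(('scene',s),('top',t)):
    b=cv2.resize(im,None,fx=8,fy=8,interpolation=cv2.INTER_CUBIC); b=cv2.convertScaleAbs(b,alpha=1.5,beta=20)
    sq=lambda a,z,o=0:[[-a+o,-a,z],[a+o,-a,z],[a+o,a,z],[-a+o,a,z]]
    line(b,n,pts(sq(.066,.055),tr),(0,0,255)); line(b,n,pts(sq(.066,0),tr),(0,255,0))
    line(b,n,pts([[0,.082,.177],[.144,.082,.177],[.144,-.234,.177],[0,-.234,.177]],un),(255,0,0))
    for y in(0,.07):
        ax=np.array([-np.sin(.611),0,np.cos(.611)])
        ring=lambda l,rr:[np.array([0,y,.036])+ax*l+rr*(np.cos(a)*np.array([np.cos(.611),0,np.sin(.611)])+np.sin(a)*np.array([0,1,0])) for a in np.linspace(0,6.2,24)]
        line(b,n,pts(ring(.135,.014),rk),(0,0,255)); line(b,n,pts(ring(.098,.014),rk),(0,255,0)); line(b,n,pts(ring(.088,.023),rk),(255,0,0))
    x,y,w,h=dict(scene=((140,200,80,95),(215,100,65,75)),top=((112,115,100,75),(262,125,70,75)))[n][0]
    x2,y2,_,_=dict(scene=((0,0,0,0),(218,120,0,0)),top=((0,0,0,0),(268,130,0,0)))[n][1]
    A=b[y*8:(y+75)*8,x*8:(x+75)*8]; B=b[y2*8:(y2+75)*8,x2*8:(x2+75)*8]
    out.append(np.hstack([cv2.resize(A,(400,300)) if 0 else cv2.resize(b[y*8:(y+75)*8,x*8:(x+100)*8],(400,300)),cv2.resize(b[y2*8:(y2+52)*8,x2*8:(x2+70)*8],(400,300))]))
cv2.imwrite('pics/ov.png',np.vstack(out))
E
python3 fit2.py | sed -n '/---/,$p'
```

```text
---
rack [0.6671 0.248  0.0681] [-0.05 -0.04  0.01  0.04 -0.27  0.07  0.29 -0.02]
free z tri check: scene [[0.6003 0.2435 0.1314]
 [0.5957 0.3132 0.1314]] top [[0.6006 0.2427 0.1314]
 [0.5956 0.314  0.1314]]
```

View pics/ov.png

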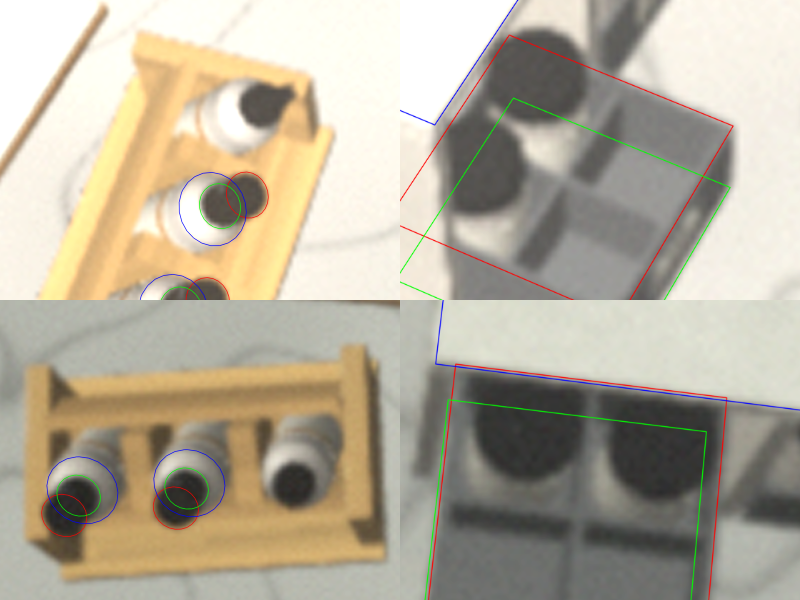

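The caps match to under 0.3 px in both views: rack is at (0.667, 0.248), yaw 0.068. The tray and unit fits agree with the given sizes, with the tray rear about 43 mm inside the bay. Now I'll compute the move to pre-grasp on the middle bottle.

```bash
cat > go.py <<'E'
import sys,numpy as np
from scipy.spatial.transform import Rotation as R
from bench import status
rk=np.array([.6671,.248,.0]);yr=.068
def bottle(yl,l,extra=0.):  # TCP for length l along axis of bottle in pocket yl
    return rk+R.from_euler('z',yr).apply([-l*np.sin(.611),yl,.036+l*np.cos(.611)])
TR=np.array([.6155,-.1245]);yt=-.1216
def tray(x,y,z):
    c,s=np.cos(yt),np.sin(yt); return np.array([TR[0]+c*x-s*y,TR[1]+s*x+c*y,z])
def to(pos,rpy,pose0=None):
    o=status.get_obs(); p,r=(o['tool_pos'],R.from_euler('xyz',o['ee_rot'])) if pose0 is None else pose0
    print('shift mm',(r.inv().apply(np.array(pos)-p)*1e3).round(1),'turn deg',np.degrees((r.inv()*R.from_euler('xyz',rpy)).as_rotvec()).round(1))
G=[np.pi,-.611,yr]
E
python3 - <<'E'
from go import *
to([.2,-.4,.38],[np.pi,0,.3])
to([.42,.1,.38],G)
to(bottle(0,.20),G)
E
```

```text
shift mm [  66.3 -107.6 -175.4] turn deg [-0.1 -0.   0.8]
shift mm [ 430.3 -514.9 -174.5] turn deg [-4.4 34.8 13.7]
shift mm [ 599.8 -606.8    5.9] turn deg [-4.4 34.8 13.7]
```

{"method": "move_arm", "body": {"targets": [[[66,-108,-175],[0,0,0],0.1],[[66,-108,-175],[0,0,0],0.1],[[66,-108,-175],[0,0,0],0.1],[[66,-108,-175],[0,0,0],0.1],[[430,-515,-175],[-4.4,34.8,13.7],0.1],[[430,-515,-175],[-4.4,34.8,13.7],0.1],[[430,-515,-175],[-4.4,34.8,13.7],0.1],[[430,-515,-175],[-4.4,34.8,13.7],0.1],[[430,-515,-175],[-4.4,34.8,13.7],0.1],[[430,-515,-175],[-4.4,34.8,13.7],0.1],[[430,-515,-175],[-4.4,34.8,13.7],0.1],[[430,-515,-175],[-4.4,34.8,13.7],0.1],[[430,-515,-175],[-4.4,34.8,13.7],0.1],[[430,-515,-175],[-4.4,34.8,13.7],0.1],[[600,-607,6],[-4.4,34.8,13.7],0.1],[[600,-607,6],[-4.4,34.8,13.7],0.1],[[600,-607,6],[-4.4,34.8,13.7],0.1],[[600,-607,6],[-4.4,34.8,13.7],0.1],[[600,-607,6],[-4.4,34.8,13.7],0.1],[[600,-607,6],[-4.4,34.8,13.7],0.1]]}}

```text
time: 2.6
tool_pos: [0.5519, 0.2401, 0.1959]
ee_rot: [3.137, -0.605, 0.071]
wrist_force: [-0.5, 0.5, 0.4]
width: 0.0518
```

```bash
python3 - <<'E'
from go import *
o=status.get_obs(); print({k:np.round(v,3) for k,v in o.items() if 'torque' not in k})
print(bottle(0,.20)); to(bottle(0,.20),G); to(bottle(0,.0995),G)
from h import *
a=viewer.snapshot('scene')[:,:,::-1];b=viewer.snapshot('top')[:,:,::-1]
cv2.imwrite('pics/p1.png',np.hstack([crop(a,130,180,130,130,3),crop(b,90,90,130,130,3)]))
E
```

```text
{'time': np.float64(2.6), 'joint_positions': array([ 0.437, -0.183,  1.772, -0.25 ,  0.995,  2.015]), 'qvel': array([-0.015, -0.057, -0.029, -0.004,  0.008, -0.007]), 'tool_pos': array([0.552, 0.24 , 0.196]), 'ee_rot': array([ 3.137, -0.605,  0.071]), 'wrist_force': array([-0.53 ,  0.489,  0.388]), 'width': np.float64(0.052)}
[0.55262781 0.24020387 0.19981495]
shift mm [ 2.9 -0.  -2.8] turn deg [0.2 0.3 0.1]
shift mm [ 3.5 -0.3 97.7] turn deg [0.2 0.3 0.1]
```

View pics/p1.png

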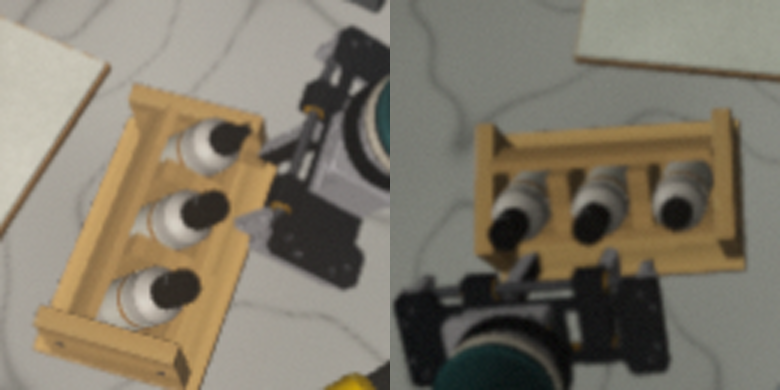

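The fingers straddle the middle cap (scene crop (205,210), top crop (590,222)), and the offset agrees with the expected parallax. Advancing partway.

{"method": "move_arm", "body": {"targets": [[[2,0,15],[0,0,0],0.1],[[3,0,35],[0,0,0],0.1],[[3,0,60],[0,0,0],0.1],[[3,0,60],[0,0,0],0.1],[[3,0,60],[0,0,0],0.1]]}}

```text
time: 3.32
tool_pos: [0.59, 0.2421, 0.1532]
ee_rot: [3.14, -0.612, 0.068]
wrist_force: [-0.2, 0.8, 0.2]
width: 0.0519
```

```bash
python3 - <<'E'
from go import *
to(bottle(0,.0995),G);to(bottle(0,.12),G)
E
```

```text
shift mm [-3.9 -0.7 40.8] turn deg [ 0.1 -0.1 -0. ]
shift mm [-3.9 -0.7 20.3] turn deg [ 0.1 -0.1 -0. ]
```

{"method": "move_arm", "body": {"targets": [[[-4,-0.5,8],[0,0,0],0.1],[[-4,-0.5,24],[0,0,0],0.1],[[-4,-0.5,41],[0,0,0],0.1],[[-4,-0.5,41],[0,0,0],0.1],[[-4,-0.5,41],[0,0,0],0.1],[[-4,-0.5,41],[0,0,0],-1],[[-4,-0.5,41],[0,0,0],-1],[[-4,-0.5,41],[0,0,0],-1],[[-4,-0.5,41],[0,0,0],-1],[[-4,-0.5,41],[0,0,0],-1],[[-4,-0.5,41],[0,0,0],-1]]}}

```text
time: 4.7
tool_pos: [0.61, 0.2443, 0.1166]
ee_rot: [3.14, -0.611, 0.068]
wrist_force: [-1.5, -0.6, 1.9]
width: 0.0277
```

```bash
python3 - <<'E'
from go import *
to(bottle(0,.0995),G); o=status.get_obs(); print(o['wrist_force'],o['wrist_torque'],o['width'])
E
```

```text
shift mm [ 0.6  0.2 -0.6] turn deg [ 0.1 -0.   0. ]
[-1.45111525 -0.63116836  1.91427551] [-0.03625433  0.27907525  0.01054194] 0.027704113234313706
```

```bash
python3 - <<'E'
from go import *
D=[np.pi,0,yt]
to([.5,.15,.34],D); to(tray(-.032,-.032,.0995+.004+.09),D); print(tray(-.032,-.032,.194))
E
```

```text
shift mm [  33.1   86.9 -249.4] turn deg [ -3.2 -34.9  10.5]
shift mm [ -2.7 393.9 -95.2] turn deg [ -3.2 -34.9  10.5]
[ 0.57985468 -0.15238209  0.194     ]
```

{"method": "move_arm", "body": {"targets": [[[0,0,-12],[0,0,0],-1],[[0,0,-28],[0,0,0],-1],[[0,0,-46],[0,0,0],-1],[[0,0,-64],[0,0,0],-1],[[0,0,-84],[0,0,0],-1],[[0,0,-104],[0,0,0],-1],[[0,0,-130],[0,0,0],-1],[[10,15,-160],[0,-4,1],-1],[[20,35,-190],[0,-9,3],-1],[[25,60,-220],[-1,-14,5],-1],[[33,87,-249],[-2,-19,7],-1],[[28,125,-245],[-2,-24,8],-1],[[22,165,-235],[-3,-29,9],-1],[[18,205,-225],[-3.2,-34.9,10.5],-1],[[14,250,-215],[-3.2,-34.9,10.5],-1],[[10,290,-205],[-3.2,-34.9,10.5],-1],[[5,330,-190],[-3.2,-34.9,10.5],-1],[[0,365,-175],[-3.2,-34.9,10.5],-1],[[-3,394,-150],[-3.2,-34.9,10.5],-1],[[-3,394,-150],[-3.2,-34.9,10.5],-1]]}}

```text
time: 7.2
tool_pos: [0.5464, -0.1552, 0.2352]
ee_rot: [-3.139, 0.007, -0.123]
wrist_force: [-1.0, 0.5, -0.4]
width: 0.0276
```

```bash
python3 - <<'E'
from go import *
D=[np.pi,0,yt]
o=status.get_obs(); print(o['wrist_force'],o['wrist_torque'],o['width'],o['joint_positions'].round(2))
to(tray(-.032,-.032,.0995+.004+.09),D)
from h import *
a=viewer.snapshot('scene')[:,:,::-1];b=viewer.snapshot('top')[:,:,::-1]
cv2.imwrite('pics/p2.png',np.hstack([crop(a,200,80,130,130,3),crop(b,240,90,130,130,3)]))
E
```

```text
[-0.95008848  0.4940275  -0.37655111] [0.08021145 0.03946208 0.04712726] 0.02759288106714562 [-0.38  0.13  1.27  0.    1.75  1.32]
shift mm [33.2 -6.8 41.5] turn deg [-0.1  0.4 -0.1]
```

View pics/p2.png

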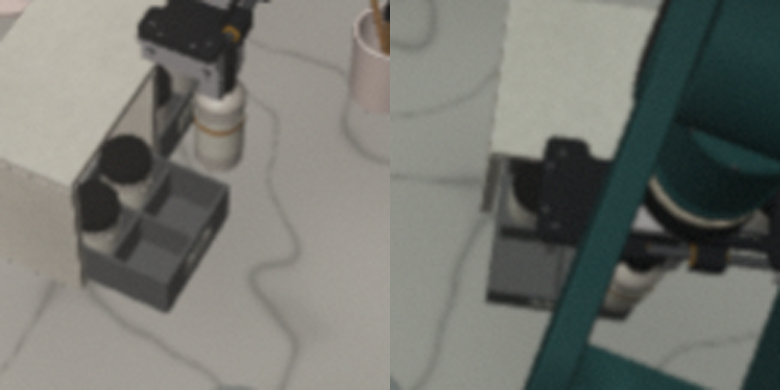

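Bottle held and hanging upright; the tray is undisturbed. Moving over the front right cell.

{"method": "move_arm", "body": {"targets": [[[17,-4,5],[0,0.4,0],-1],[[33,-7,15],[0,0.4,0],-1],[[33,-7,35],[0,0.4,0],-1],[[33,-7,58],[0,0.4,0],-1],[[33,-7,58],[0,0.4,0],-1],[[33,-7,58],[0,0.4,0],-1],[[33,-7,58],[0,0.4,0],-1]]}}

```text
time: 8.18
tool_pos: [0.5826, -0.1518, 0.1814]
ee_rot: [3.141, -0.009, -0.121]
wrist_force: [-0.2, -0.5, -0.6]
width: 0.0279
```

```bash
python3 - <<'E'
from go import *
D=[np.pi,0,yt]
to(tray(-.032,-.032,.0995+.004),D)
from h import *
a=viewer.snapshot('scene')[:,:,::-1]; A=crop(a,225,100,70,80,7)
def L(P): 
    q=(proj('scene',P)-[225,100])*7+3; cv2.polylines(A,[q.astype(int).reshape(-1,1,2)],True,(0,0,255),1)
sq=lambda cx,cy,a,z:[tray(cx+i,cy+j,z) for i,j in((-a,-a),(a,-a),(a,a),(-a,a))]
L(sq(0,0,.066,.055));L(sq(-.032,-.032,.03,.055));L(sq(-.032,.032,.03,.055))
o=status.get_obs()['tool_pos']
f=o-[0,0,.0995]; L([f+[.023*np.cos(t),.023*np.sin(t),0] for t in np.linspace(0,6.28,24)])
cv2.imwrite('pics/p3.png',A)
E
```

```text
shift mm [-3.4  0.9 77.8] turn deg [ 0.  -0.5  0. ]
```

View pics/p3.png

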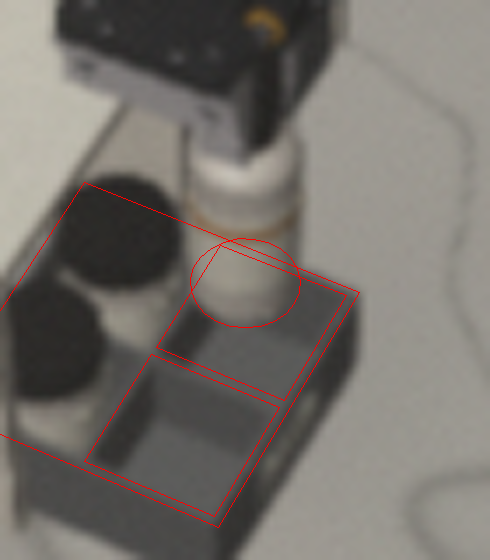

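The tray model sits on the rim within 1–2 px and the foot circle matches the bottle. Lowering.

{"method": "move_arm", "body": {"targets": [[[-3,1,5],[0,-0.5,0],-1],[[-3,1,15],[0,-0.5,0],-1],[[-3,1,28],[0,-0.5,0],-1],[[-3,1,42],[0,-0.5,0],-1],[[-3,1,56],[0,-0.5,0],-1],[[-3,1,67],[0,-0.5,0],-1],[[-3,1,73],[0,-0.5,0],-1],[[-3,1,75],[0,-0.5,0],-1],[[-3,1,76],[0,-0.5,0],-1],[[-3,1,76],[0,-0.5,0],-1],[[-3,1,76],[0,-0.5,0],-1]]}}

```text
time: 9.6
tool_pos: [0.5794, -0.1525, 0.1043]
ee_rot: [-3.141, 0.001, -0.121]
wrist_force: [0.9, 0.9, -0.7]
width: 0.0275
```

```bash
python3 - <<'E'
from go import *
D=[np.pi,0,yt]
to(tray(-.032,-.032,.0995+.004),D); o=status.get_obs(); print(o['wrist_force'],o['wrist_torque'])
E
```

```text
shift mm [ 0.5 -0.2  0.8] turn deg [-0.   0.1  0. ]
[ 0.89224296  0.92442394 -0.71786008] [-0.02829459  0.0065416   0.01654394]
```

{"method": "move_arm", "body": {"targets": [[[0,0,0.5],[0,0,0],-1],[[0,0,1],[0,0,0],-1],[[0,0,1.5],[0,0,0],-1],[[0,0,1.5],[0,0,0],-1]]}}

```text
time: 10.1
tool_pos: [0.5793, -0.1524, 0.103]
ee_rot: [-3.141, 0.001, -0.121]
wrist_force: [-0.5, 1.0, 1.7]
width: 0.0277
```

{"method": "move_arm", "body": {"targets": [[[0,0,0.5],[0,0,0],-1],[[0,0,1],[0,0,0],-1],[[0,0,1],[0,0,0],-1]]}}

```text
time: 10.48
tool_pos: [0.5795, -0.1524, 0.103]
ee_rot: [-3.141, 0.0, -0.121]
wrist_force: [-2.2, 1.5, 6.9]
width: 0.0275
```

Contact at 6.9 N: foot on the floor. Next I open, retreat and head for the left-pocket bottle.

```bash
python3 - <<'E'
from go import *
to([.5,.1,.33],G); to(bottle(.07,.20),G)
E
```

```text
shift mm [-109.4 -241.  -227. ] turn deg [  3.3  34.9 -10.5]
shift mm [ -87.2 -455.3  -96.8] turn deg [  3.3  34.9 -10.5]
```

{"method": "move_arm", "body": {"targets": [[[0,0,-1],[0,0,0],-0.3],[[0,0,-1],[0,0,0],0],[[0,0,-1],[0,0,0],0],[[0,0,-1],[0,0,0],0],[[0,0,-15],[0,0,0],0],[[0,0,-45],[0,0,0],0],[[0,0,-90],[0,0,0],0.1],[[-20,-20,-130],[0,0,0],0.1],[[-60,-80,-180],[0.8,9,-3],0.1],[[-85,-140,-210],[1.6,18,-5],0.1],[[-109,-200,-227],[2.4,27,-8],0.1],[[-109,-241,-227],[3.3,34.9,-10.5],0.1],[[-109,-290,-220],[3.3,34.9,-10.5],0.1],[[-105,-345,-200],[3.3,34.9,-10.5],0.1],[[-100,-395,-170],[3.3,34.9,-10.5],0.1],[[-95,-435,-130],[3.3,34.9,-10.5],0.1],[[-87,-455,-97],[3.3,34.9,-10.5],0.1],[[-87,-455,-97],[3.3,34.9,-10.5],0.1],[[-87,-455,-97],[3.3,34.9,-10.5],0.1],[[-87,-455,-97],[3.3,34.9,-10.5],0.1]]}}

```text
time: 12.98
tool_pos: [0.5489, 0.3094, 0.2023]
ee_rot: [-3.138, -0.614, 0.065]
wrist_force: [-0.0, -0.3, 0.7]
width: 0.0517
```

```bash
python3 - <<'E'
from go import *
to(bottle(.07,.20),G); to(bottle(.07,.0995),G); print(status.get_obs()['joint_positions'].round(2))
from h import *
a=viewer.snapshot('scene')[:,:,::-1];b=viewer.snapshot('top')[:,:,::-1]
cv2.imwrite('pics/p4.png',np.hstack([crop(a,130,90,160,200,3)[:,:400],crop(b,90,90,130,200,3)]))
E
```

```text
shift mm [-2.2 -0.7  1.5] turn deg [-0.1 -0.2 -0.1]
shift mm [ -2.5  -0.6 102. ] turn deg [-0.1 -0.2 -0.1]
[ 0.58 -0.1   1.69 -0.33  1.03  2.18]
```

View pics/p4.png

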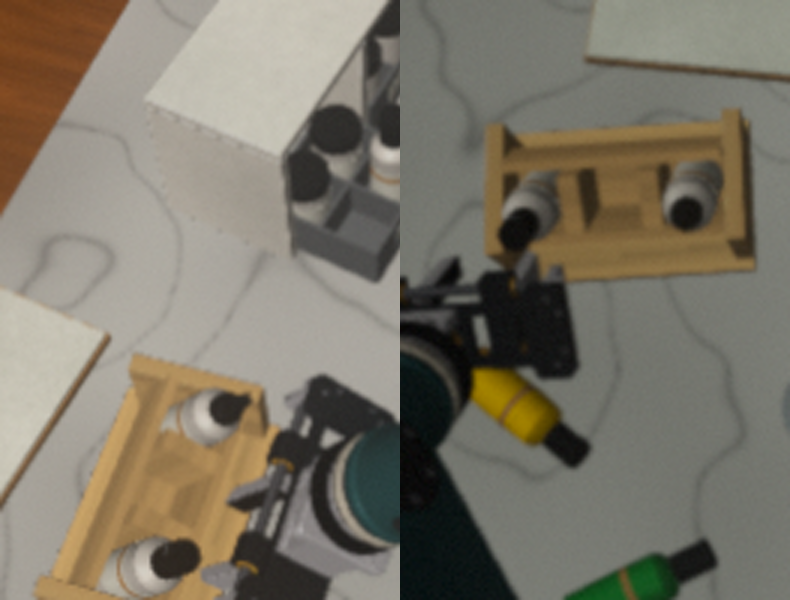

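Bottle one stands upright in its cell; the gripper lines up with the left cap (top crop (518,230)). Going in.

{"method": "move_arm", "body": {"targets": [[[-2,0,15],[0,0,0],0.1],[[-2,-0.5,40],[0,0,0],0.1],[[-2,-0.5,65],[0,0,0],0.1],[[-2,-0.5,75],[0,0,0],0.1],[[-2,-0.5,75],[0,0,0],0.1],[[-2,-0.5,75],[0,0,0],0.1]]}}

```text
time: 13.82
tool_pos: [0.5893, 0.3133, 0.1371]
ee_rot: [-3.14, -0.611, 0.067]
wrist_force: [0.4, 0.5, -0.0]
width: 0.0518
```

```bash
python3 - <<'E'
from go import *
to(bottle(.07,.0995),G)
E
```

```text
shift mm [ 2.   0.5 25.3] turn deg [-0.1  0.  -0. ]
```

{"method": "move_arm", "body": {"targets": [[[2,0.5,8],[0,0,0],0.1],[[2,0.5,18],[0,0,0],0.1],[[2,0.5,25],[0,0,0],0.1],[[2,0.5,25],[0,0,0],0.1],[[2,0.5,25],[0,0,0],0.1],[[2,0.5,25],[0,0,0],-1],[[2,0.5,25],[0,0,0],-1],[[2,0.5,25],[0,0,0],-1],[[2,0.5,25],[0,0,0],-1],[[2,0.5,25],[0,0,0],-1],[[2,0.5,25],[0,0,0],-1]]}}

```text
time: 15.2
tool_pos: [0.605, 0.3138, 0.1169]
ee_rot: [-3.141, -0.61, 0.068]
wrist_force: [-1.5, -0.9, 0.7]
width: 0.0277
```

```bash
python3 - <<'E'
from go import *
D=[np.pi,0,yt]; to(bottle(.07,.0995),G)
to([.5,.2,.34],D); to(tray(-.032-.033,.032,.0995+.004+.12),D);to(tray(-.032,.032,.0995+.004+.08),D)
E
```

```text
shift mm [ 0.6 -0.1 -0.3] turn deg [-0.   0.1 -0. ]
shift mm [  35.5  106.2 -247.4] turn deg [ -3.4 -34.8  10.5]
shift mm [  -2.1  394.2 -131.9] turn deg [ -3.4 -34.8  10.5]
shift mm [  1.5 400.5 -80.5] turn deg [ -3.4 -34.8  10.5]
```

{"method": "move_arm", "body": {"targets": [[[0,0,-12],[0,0,0],-1],[[0,0,-28],[0,0,0],-1],[[0,0,-46],[0,0,0],-1],[[0,0,-64],[0,0,0],-1],[[0,0,-84],[0,0,0],-1],[[0,0,-104],[0,0,0],-1],[[0,0,-130],[0,0,0],-1],[[10,15,-160],[0,-4,1],-1],[[20,35,-190],[0,-9,3],-1],[[25,60,-220],[-1,-14,5],-1],[[33,87,-245],[-2,-19,7],-1],[[28,125,-245],[-2,-24,8],-1],[[22,165,-235],[-3,-29,9],-1],[[18,205,-225],[-3.4,-34.8,10.5],-1],[[14,250,-215],[-3.4,-34.8,10.5],-1],[[10,290,-200],[-3.4,-34.8,10.5],-1],[[5,330,-180],[-3.4,-34.8,10.5],-1],[[0,365,-155],[-3.4,-34.8,10.5],-1],[[-2,394,-132],[-3.4,-34.8,10.5],-1],[[-2,394,-132],[-3.4,-34.8,10.5],-1]]}}

```text
time: 17.7
tool_pos: [0.5535, -0.0857, 0.2213]
ee_rot: [3.141, 0.005, -0.124]
wrist_force: [0.0, -0.9, -0.9]
width: 0.0277
```

```bash
python3 - <<'E'
from go import *
D=[np.pi,0,yt]; to(tray(-.032,.032,.0995+.004+.09),D)
E
```

```text
shift mm [34.4 -1.1 27.6] turn deg [ 0.   0.3 -0.1]
```

{"method": "move_arm", "body": {"targets": [[[16,0,5],[0,0.2,0],-1],[[31,-1,15],[0,0,0],-1],[[31,-1,30],[0,0,0],-1],[[31,-1,40],[0,0,0],-1],[[31,-1,40],[0,0,0],-1],[[31,-1,40],[0,0,0],-1],[[31,-1,40],[0,0,0],-1]]}}

```text
time: 18.58
tool_pos: [0.5859, -0.0877, 0.1845]
ee_rot: [3.14, -0.002, -0.122]
wrist_force: [0.5, -0.3, -1.5]
width: 0.0276
```

```bash
python3 - <<'E'
from go import *
D=[np.pi,0,yt]
to(tray(-.032,.032,.0995+.004),D)
from h import *
a=viewer.snapshot('scene')[:,:,::-1]; A=crop(a,225,100,70,80,7)
def L(P): 
    q=(proj('scene',P)-[225,100])*7+3; cv2.polylines(A,[q.astype(int).reshape(-1,1,2)],True,(0,0,255),1)
sq=lambda cx,cy,a,z:[tray(cx+i,cy+j,z) for i,j in((-a,-a),(a,-a),(a,a),(-a,a))]
L(sq(0,0,.066,.055));L(sq(-.032,.032,.03,.055))
o=status.get_obs()['tool_pos']
f=o-[0,0,.0995]; L([f+[.023*np.cos(t),.023*np.sin(t),0] for t in np.linspace(0,6.28,24)])
cv2.imwrite('pics/p5.png',A)
E
```

```text
shift mm [ 1.8  0.9 81. ] turn deg [ 0.1 -0.1 -0. ]
```

View pics/p5.png

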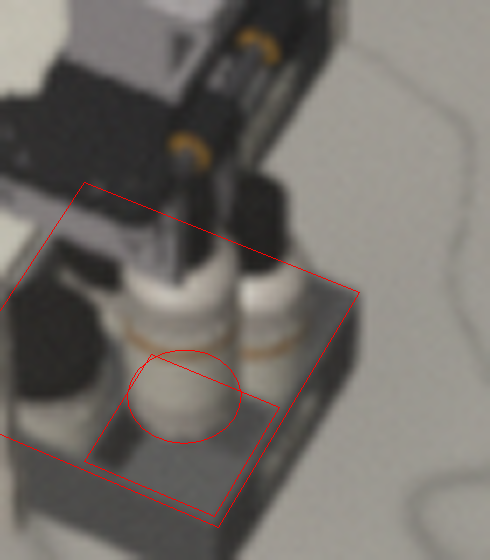

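Tray unmoved, bottle one upright, and bottle two is over the left cell. Lowering.

{"method": "move_arm", "body": {"targets": [[[1.5,1,5],[0,0,0],-1],[[1.5,1,15],[0,0,0],-1],[[1.5,1,28],[0,0,0],-1],[[1.5,1,42],[0,0,0],-1],[[1.5,1,56],[0,0,0],-1],[[1.5,1,68],[0,0,0],-1],[[1.5,1,76],[0,0,0],-1],[[1.5,1,79],[0,0,0],-1],[[1.5,1,80],[0,0,0],-1],[[1.5,1,81],[0,0,0],-1],[[1.5,1,81],[0,0,0],-1],[[1.5,1,81],[0,0,0],-1]]}}

```text
time: 20.12
tool_pos: [0.5875, -0.0889, 0.1033]
ee_rot: [3.14, -0.001, -0.122]
wrist_force: [0.0, 0.4, 0.9]
width: 0.0273
```

{"method": "move_arm", "body": {"targets": [[[0,0,0.5],[0,0,0],-1],[[0,0,1],[0,0,0],-1],[[0,0,1],[0,0,0],-1]]}}

```text
time: 20.5
tool_pos: [0.5877, -0.0889, 0.1033]
ee_rot: [3.14, -0.002, -0.122]
wrist_force: [-0.8, 0.9, 5.2]
width: 0.0278
```

Contact confirmed at 5.2 N. Releasing, backing up, then setting up the leaning push.

```bash
python3 - <<'E'
from go import *
P=[np.pi,-.72,yt]
to(tray(-.18,0,.25),P); to(tray(-.066-.04,0,.032),P)
E
```

```text
shift mm [-147.8   32.1 -147. ] turn deg [ 0.1 41.1  0. ]
shift mm [-74.3  31.9  71.1] turn deg [ 0.1 41.1  0. ]
```

{"method": "move_arm", "body": {"targets": [[[0,0,-1],[0,0,0],-0.3],[[0,0,-1],[0,0,0],0],[[0,0,-1],[0,0,0],0],[[0,0,-1],[0,0,0],0],[[0,0,-15],[0,0,0],0],[[0,0,-45],[0,0,0],0],[[0,0,-85],[0,0,0],0],[[-30,8,-115],[0,0,0],0],[[-70,16,-135],[0,10,0],-1],[[-110,24,-147],[0,20,0],-1],[[-148,32,-147],[0,30,0],-1],[[-148,32,-147],[0,41,0],-1],[[-148,32,-110],[0,41,0],-1],[[-146,32,-60],[0,41,0],-1],[[-140,32,-10],[0,41,0],-1],[[-125,32,30],[0,41,0],-1],[[-105,32,55],[0,41,0],-1],[[-90,32,69],[0,41,0],-1],[[-90,32,69],[0,41,0],-1],[[-90,32,69],[0,41,0],-1]]}}

```text
time: 23.0
tool_pos: [0.4942, -0.1099, 0.034]
ee_rot: [3.139, -0.717, -0.12]
wrist_force: [-0.2, 0.7, 0.6]
width: 0.0004
```

```bash
python3 - <<'E'
from go import *
P=[np.pi,-.72,yt]
o=status.get_obs(); print(o['tool_pos'],o['ee_rot'],o['wrist_force'],o['width'],o['joint_positions'].round(2))
un=np.array([.6377,-.131]); ux=np.array([np.cos(yt),np.sin(yt)]); print('unit x,y of TCP',(o['tool_pos'][:2]-un)@ux,(o['tool_pos'][:2]-un)@[-ux[1],ux[0]])
to(tray(-.066-.02,0,.032),P); 
for d in(.08,.09): to(tray(-.066-.006+d,0,.032),P)
from h import *
a=viewer.snapshot('scene')[:,:,::-1];b=viewer.snapshot('top')[:,:,::-1]
cv2.imwrite('pics/p6.png',np.hstack([crop(a,195,80,130,130,3),crop(b,240,90,130,130,3)]))
E
```

```text
[ 0.49419409 -0.10989922  0.03395294] [ 3.13934176 -0.71715294 -0.11975327] [-0.17468482  0.65963918  0.64832378] 0.0004204174052049173 [-0.5  -0.36  2.3   0.47  0.57  0.87]
unit x,y of TCP -0.14500576884338953 0.003537620985525012
shift mm [26.  -0.2 25.3] turn deg [0.1 0.2 0.1]
shift mm [96.8 -0.2 87. ] turn deg [0.1 0.2 0.1]
shift mm [104.4  -0.2  93.6] turn deg [0.1 0.2 0.1]
```

View pics/p6.png

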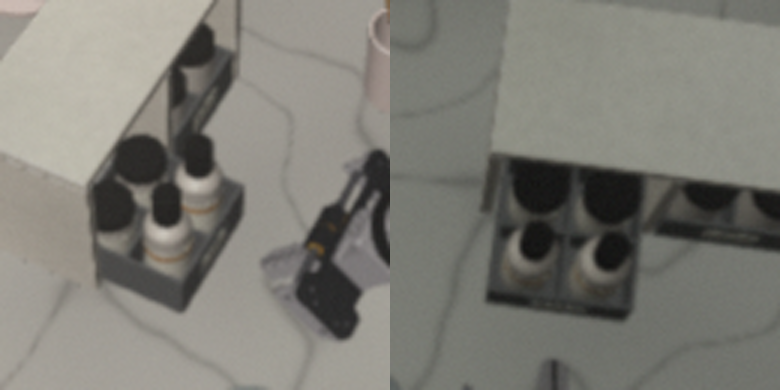

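Both bottles stand in their cells with the tray unmoved (scene crop (165,235), (198,185)), and the shut fingers are centred on the front wall. Pushing slowly.

{"method": "move_arm", "body": {"targets": [[[11,0,10],[0,0,0],-1],[[23,0,20],[0,0,0],-1],[[29,0,25],[0,0,0],-1],[[32,0,28],[0,0,0],-1],[[35,0,30],[0,0,0],-1],[[38,0,33],[0,0,0],-1],[[41,0,36],[0,0,0],-1],[[44,0,38],[0,0,0],-1],[[47,0,42],[0,0,0],-1],[[51,0,45],[0,0,0],-1],[[55,0,48],[0,0,0],-1],[[59,0,51],[0,0,0],-1],[[62,0,55],[0,0,0],-1],[[66,0,58],[0,0,0],-1],[[70,0,61],[0,0,0],-1],[[74,0,65],[0,0,0],-1],[[77,0,68],[0,0,0],-1],[[81,0,71],[0,0,0],-1],[[83,0,72.5],[0,0,0],-1],[[83,0,72.5],[0,0,0],-1]]}}

```text
time: 25.6
tool_pos: [0.6025, -0.1227, 0.032]
ee_rot: [3.141, -0.714, -0.12]
wrist_force: [-8.0, 1.5, 5.2]
width: 0.0007
```

```bash
python3 - <<'E'
from go import *
o=status.get_obs(); print(o['wrist_force'])
un=np.array([.6377,-.131]); ux=np.array([np.cos(yt),np.sin(yt)]); print('unit x,y of TCP',(o['tool_pos'][:2]-un)@ux,(o['tool_pos'][:2]-un)@[-ux[1],ux[0]])
E
```

```text
[-7.99252215  1.49026985  5.23726068]
unit x,y of TCP -0.03592520528100427 0.003966676715537485
```

{"method": "move_arm", "body": {"targets": [[[3,0,2.6],[0,0,0],-1],[[6,0,5.2],[0,0,0],-1],[[9,0,7.9],[0,0,0],-1],[[12,0,10.5],[0,0,0],-1],[[15,0,13.1],[0,0,0],-1],[[17,0,14.9],[0,0,0],-1],[[17,0,14.9],[0,0,0],-1]]}}

```text
time: 26.48
tool_pos: [0.625, -0.1255, 0.032]
ee_rot: [3.141, -0.714, -0.12]
wrist_force: [-9.5, 1.0, 5.7]
width: 0.0005
```

{"method": "move_arm", "body": {"targets": [[[1.5,0,1.3],[0,0,0],-1],[[3,0,2.6],[0,0,0],-1],[[3,0,2.6],[0,0,0],-1]]}}

```text
time: 26.85
tool_pos: [0.6288, -0.1259, 0.032]
ee_rot: [3.141, -0.714, -0.12]
wrist_force: [-9.5, 1.1, 6.9]
width: 0.0004
```

TCP is now about 9 mm short of the front plane. Stepping 2–3 mm at a time and watching for a stall.

{"method": "move_arm", "body": {"targets": [[[1.1,0,1],[0,0,0],-1],[[2.3,0,2],[0,0,0],-1],[[2.3,0,2],[0,0,0],-1]]}}

```text
time: 27.22
tool_pos: [0.6313, -0.1262, 0.0319]
ee_rot: [3.14, -0.713, -0.12]
wrist_force: [-14.4, 2.2, 9.8]
width: 0.0003
```

{"method": "move_arm", "body": {"targets": [[[0.7,0,0.7],[0,0,0],-1],[[1.5,0,1.3],[0,0,0],-1],[[1.5,0,1.3],[0,0,0],-1]]}}

```text
time: 27.6
tool_pos: [0.6319, -0.1262, 0.0318]
ee_rot: [3.14, -0.711, -0.119]
wrist_force: [-29.3, 1.6, 20.4]
width: 0.0005
```

It stalled at 29 N with TCP at unit x ≈ -6 mm, exactly where flush was expected. Backing off and checking.

{"method": "move_arm", "body": {"targets": [[[-2,0,-1.8],[0,0,0],-1],[[-8,0,-7],[0,0,0],-1],[[-25,0,-22],[0,0,0],-1],[[-50,0,-44],[0,0,0],-1],[[-80,0,-80],[0,0,0],-1],[[-100,0,-140],[0,0,0],-1],[[-100,0,-170],[0,0,0],-1],[[-100,0,-170],[0,0,0],-1],[[-100,0,-170],[0,0,0],-1]]}}

```text
time: 28.72
tool_pos: [0.449, -0.1042, 0.0942]
ee_rot: [3.14, -0.715, -0.121]
wrist_force: [-0.1, -0.0, -0.8]
width: 0.0007
```

```bash
python3 - <<'E'
from go import *
from h import *
print(status.get_obs()['wrist_force'])
a=viewer.snapshot('scene')[:,:,::-1].copy();b=viewer.snapshot('top')[:,:,::-1].copy()
un=np.array([.6377,-.131]);c,s=np.cos(yt),np.sin(yt)
U=lambda x,y,z:[un[0]+c*x-s*y,un[1]+s*x+c*y,z]
O=[]
for n,im,x,y in(('scene',a,205,95),('top',b,262,115)):
    A=crop(im,x,y,80,100,5)
    for z in(.055,):
        q=(proj(n,[U(0,-.066,z),U(0,.066,z)])-[x,y])*5+2; cv2.polylines(A,[q.astype(int).reshape(-1,1,2)],False,(0,0,255),1)
    O.append(A)
cv2.imwrite('pics/p7.png',np.hstack(O))
w=crop(a,120,60,230,230,2); cv2.imwrite('pics/p8.png',w)
E
```

```text
[-0.14106151 -0.00696851 -0.75591803]
```

View pics/p7.png

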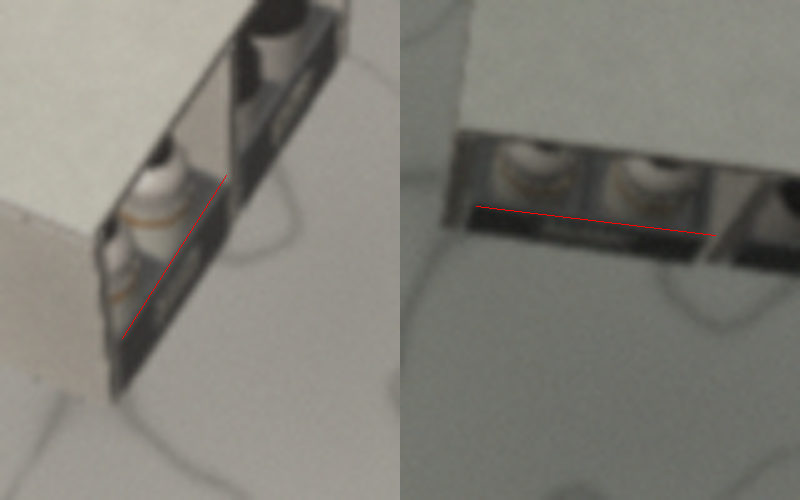

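Tray front rim lies on the flush line in both views, level with the neighbouring tray, and both bottles are upright. Nothing touches the robot, so I'm handing in.

```bash
python3 -c "
from bench import order; print(order.close_job())"
```

```text
the job is handed in; nothing more can be done
None
```

View pics/p8.png

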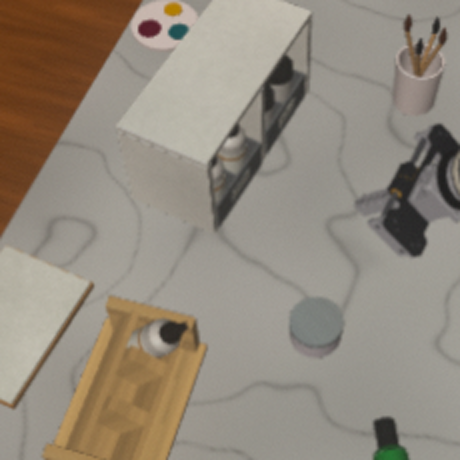

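I stood both paint bottles upright in the front cells, set down until contact (5–7 N). I then pushed the tray with the hand leaned back until it stalled against the back at 29 N. The job was handed in at about 29 s of the 70 s allowed, and no verdict is reported.

**Last checks:** The pictures taken just before hand-in show the tray front on the flush line in both views and both bottles upright in their cells. The glue is still in its pocket, and the tin and brush pot show no sign of having shifted. The hand was clear, with wrist force about 0.8 N.

**Not checked:** The rear jars are hidden under the unit's top once the tray is home. They were last seen standing in their cells just before the push. None of the checks disagreed.

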